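# Close the paint pot with the cover that fits

## Task

Close the open paint pot with the one of the three knobbed round covers on the bench that fits its mouth: its plug must sit down inside the mouth and its flange lie flat on the rim all round. Leave the other two covers where they lie and the pot standing where it is.

Things in the scene. Friction and masses are not known exactly. Their poses are not given: they have to be found in the camera images.
- pot_mouth (a point): Centre of the mouth of the open, upright steel paint pot, level with its rim, 90 mm above its underside; z up. Mouth 78 mm across inside, 84 mm over the wall; 87 mm deep, empty. Two ears and a thin wire bail hang outside below the rim. Loose, 1.2 kg. With the fitting cover seated, its knob's centre is 28 mm above this point.
- cover_70_knob (a point): Loose round steel cover, 70 mm over its flange. From below: tapered plug 46 mm across, 12 mm deep (10 mm narrower at its foot), 4 mm flange, neck 16 mm across, upright cylindrical knob 26 mm across, 20 mm tall, flat top 50 mm above the underside. Lies plug down on the bench. Point: knob centre, 40 mm above the underside, 24 mm above the flange's top; z up. Yaw does not matter. 0.13 to 0.25 kg.
- cover_92_knob (a point): Loose round steel cover, 92 mm over its flange. From below: tapered plug 68 mm across, 12 mm deep (10 mm narrower at its foot), 4 mm flange, neck 16 mm across, upright cylindrical knob 26 mm across, 20 mm tall, flat top 50 mm above the underside. Lies plug down on the bench. Point: knob centre, 40 mm above the underside, 24 mm above the flange's top; z up. Yaw does not matter. 0.13 to 0.25 kg.
- cover_114_knob (a point): Loose round steel cover, 114 mm over its flange. From below: tapered plug 90 mm across, 12 mm deep (10 mm narrower at its foot), 4 mm flange, neck 16 mm across, upright cylindrical knob 26 mm across, 20 mm tall, flat top 50 mm above the underside. Lies plug down on the bench. Point: knob centre, 40 mm above the underside, 24 mm above the flange's top; z up. Yaw does not matter. 0.13 to 0.25 kg.
Mind the look-alikes: they are no part of the job. Leave any brown or purple look-alike of the part that bears cover_92_knob alone.

How it is judged:
By the outcome, as a careful person would: the job done as asked, in the order asked, and still so for the second after the job is handed in, with the robot touching nothing.
It also fails if it takes over 40 s, if anything falls off the work surface, if the arm or the gripper's body presses on something with over 40 N, if the wrist force passes 120 N, or if a joint passes its speed limit or range.

## Robot

A 6-joint arm with a two-finger parallel gripper is mounted at the origin on a cart in front of the work surface, level with it; the furniture and walls round the work are solid. World frame = base frame: x ahead of the robot, y to its left, z up, the work surface at z = 0. Lengths are in m, angles in rad, forces in N, time in s.
With the tool pointing down it reaches from about 0.25 to 0.775 m from the base axis. Payload 4 kg.
Tool frame: the origin (TCP) lies at the centre of the arm's flange, where the gripper is bolted on; the fingertips stand 199 mm ahead of it and the grasp point (between the pads) lies 180 mm ahead of it (robot.tcp_to_tips is the distance from the TCP to the fingertips, in m); z points along the fingers, y is the line along which they close (so a half turn about z gives the same grasp; the last joint's range is limited). The gripper opens to 94 mm and grips with 3 to 60 N. Pads are 16 mm wide; open, the fingers measure 119 mm over their backs; the gripper's body (75 mm by 177 mm) begins 78 mm behind the grasp point.
Start: joints at [-1.278, 0.087, 1.371, -0, 1.684, -0.103], TCP at [0.212, -0.507, 0.405] pointing down, gripper open.
Joint ranges: [-3.1, 3.1], [-0.76, 2.03], [0.27, 2.55], [-1.08, 4.22], [0.17, 2.65], [-2.57, 2.57]. Speed limits (rad/s): [2.79, 2.79, 3.14, 3.14, 3.14, 3.14].

## Interface

Orientations are given as [roll, pitch, yaw] about the fixed x, y, z axes, in that order (R = Rz(yaw) Ry(pitch) Rx(roll)).
In Python, from bench import telemetry, snapshot, ticket, robot gives the robot as it stands.
- The arm moves only by the tool apply_moves, never from a script. Its argument "moves" is a list that holds one entry, the list of rows, each a list of 5 numbers: the shift along the tool's x, y, z in units of 50 mm (1.0 is 50 mm), then the turn about the tool's z in units of 10 degrees (1.0 is 10 degrees), then the closure, from 0 (fully open) to 1 (shut). A call has 1 to 10 rows; each row is the pose to reach, as a shift and turn from the pose commanded when the call began, along the tool's axes at that moment; what a row does not reach only later rows make up. A row lasts 1/8 s, in which the tool goes at most 62.5 mm and 10.7 degrees, less where a joint would pass 70% of its speed; a pose out of reach is approached as far as the arm can. A call with a gripper value outside its range is refused whole. The fingers move at their own pace and stop on an object; the grip force is fixed at half the most. Time passes only in rows, so rows that repeat a pose let the fingers close. It gives the time, the measured TCP pose, the force, the opening and the grip force at its end, in the units of the state.
- telemetry.get_obs(): the state, without advancing time (a new reading comes with each control period).
- snapshot(name): name is "scene" or "top" or "wrist"; returns a dict with "image" (384x512x3 uint8, red, green, blue), "fovy" (degrees; the focal length in pixels is half the picture's height over the tangent of half this angle, whatever the lens; pixels are square), "cx", "cy" (the principal point, pixels), "R" (3x3) and "t" (3): a world point X has camera coordinates R X + t. Camera axes: x right, y down, z forward; pixel columns grow to the right and rows downward; lengths in m; the calibration is good to about 2 mm. A picture is of the moment at which its call begins. There is no depth.
- ticket.close_job(): hands the job in; it is judged then, once.
The state is a dict: "time": time; "joint_positions": joint angles; "qvel": joint speeds; "joint_torque": joint torques, N m; "tool_pos": TCP position; "ee_rot": TCP orientation; "wrist_force": force on the tool from outside, world axes, zero at the start; "wrist_torque": the same for the moment, N m; "width": finger opening in m; "finger_force": force on a finger pad.
Only numpy, scipy, OpenCV 4.12 (cv2) and the standard library are available. Lean on these libraries where they do the work, as an engineer would, in place of code of your own. Each camera call takes 0.05 s, during which the arm holds its last target. There are 200 camera calls.

## Working session

There is one attempt and no reset: what is moved stays moved. The work goes in short steps, Python scripts to look and compute and a tool call to move; the robot and the scene stay as the last step left them, time stands still between calls to the robot, and variables do not carry over. Pictures are saved under pics/ and viewed, at most 10 in all, crops included, and the job is handed in when it is done.

Besides the shell and the picture viewer there is one more tool, called after "Request:" by a JSON object that holds its "method" and its "body", one argument or row to a line. apply_moves: Moves the arm, as the interface text tells. Its arguments: {"type":"object","properties":{"moves":{"type":"array","items":{"type":"array","items":{"type":"array","items":{"type":"number"}}}}},"required":["moves"]}

```bash
mkdir -p pics; cat > h.py <<'E'
import numpy as np, cv2
from bench import telemetry, snapshot, ticket, robot
def K(s):
    f=s["image"].shape[0]/2/np.tan(np.radians(s["fovy"])/2); return f
def ray(s,u,v,z):
    f=K(s); R=np.array(s["R"]); t=np.array(s["t"])
    d=R.T@np.array([(u-s["cx"])/f,(v-s["cy"])/f,1]); c=-R.T@t
    return c+d*(z-c[2])/d[2]
def proj(s,X):
    p=np.array(s["R"])@np.array(X)+np.array(s["t"]); f=K(s)
    return s["cx"]+f*p[0]/p[2], s["cy"]+f*p[1]/p[2]
def save(s,n,crop=None,k=1):
    im=s["image"][...,::-1]
    if crop: u0,v0,u1,v1=crop; im=im[v0:v1,u0:u1]
    cv2.imwrite("pics/"+n,cv2.resize(im,None,fx=k,fy=k,interpolation=cv2.INTER_CUBIC))
E
python3 - <<'E'
from h import *
import pickle
S={n:snapshot(n) for n in("top","scene")}
pickle.dump(S,open("s.pkl","wb"))
for n,s in S.items():
    save(s,n+".png",None,1.5); print(n,K(s),s["cx"],s["cy"],-np.array(s["R"]).T@s["t"])
print(telemetry.get_obs())
E
```

```text
top 368.96683651402446 244.89552021088232 196.2468778950349 [0.40019525 0.03544217 1.30845841]
scene 369.8089906586037 258.0887337638095 201.59238834399355 [0.06258337 0.94547485 0.5608601 ]
{'time': 0.1, 'joint_positions': array([-1.27807590e+00,  8.79106395e-02,  1.37209586e+00,  2.61404801e-05,
        1.68359035e+00, -1.03097491e-01]), 'qvel': array([ 0.0007112 , -0.00081056, -0.00269815,  0.00145072, -0.00104455,
        0.00082135]), 'joint_torque': array([ 2.40383444e-03, -3.41251409e+01, -3.03302372e+01,  7.19874236e-02,
        3.04473052e-02, -9.00590680e-05]), 'tool_pos': array([ 0.21203363, -0.50738602,  0.40360835]), 'ee_rot': array([-3.13960177e+00, -2.32104047e-04,  3.95820607e-01]), 'wrist_force': array([-0.07130287, -0.44010983, -0.47061275]), 'wrist_torque': array([-0.00194101,  0.0290003 ,  0.04031595]), 'finger_force': 0.0, 'width': 0.09418503575184436}
```

View pics/top.png

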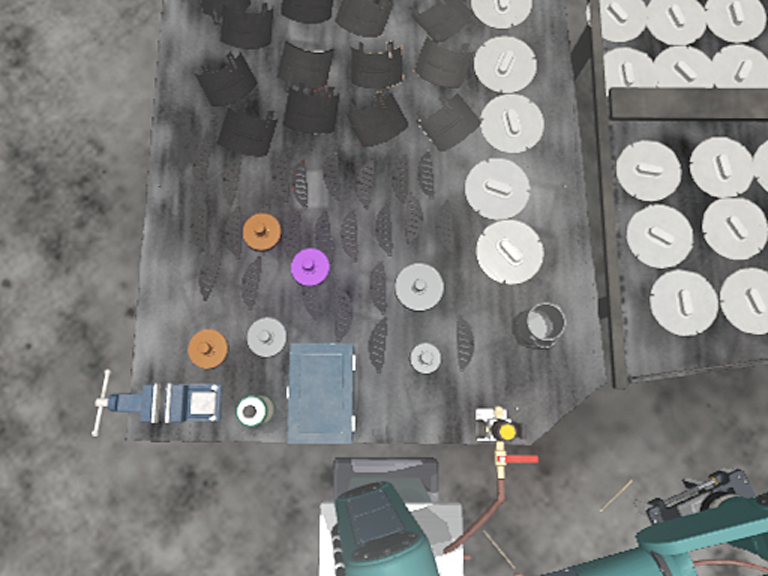

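View pics/scene.png

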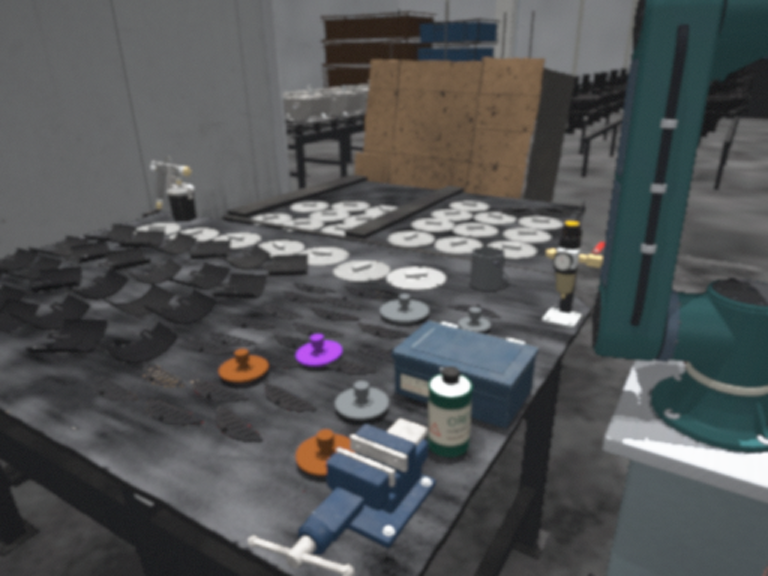

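The top picture (768 px wide view) shows three grey covers: (267,337), about 39 px across; (419,287), about 48 px; and (425,358), about 30 px. At roughly 429 px/m these are the 92, 114 and 70 mm covers. The orange and purple ones at (262,232), (310,267) and (208,349) are look-alikes. The cover that fits is the grey one at (267,337), since its 68 mm plug goes into the 78 mm mouth and its 92 mm flange spans the rim. The pot mouth is at about (545,322). Next I'll confirm this in an enlarged crop and measure.

```bash
python3 - <<'E'
from h import *
import pickle
S=pickle.load(open("s.pkl","rb")); s=S["top"]
a=s["image"][185:260,120:240]; b=s["image"][185:260,330:400]
im=np.hstack([a,b])[...,::-1]
cv2.imwrite("pics/crop.png",cv2.resize(im,None,fx=4,fy=4,interpolation=cv2.INTER_CUBIC))
# grey cover: bright low-saturation blob
hsv=cv2.cvtColor(s["image"],cv2.COLOR_RGB2HSV)
m=((hsv[...,2]>105)&(hsv[...,1]<50)).astype(np.uint8)
n,l,st,c=cv2.connectedComponentsWithStats(m)
for (u,v) in((178,225),(279,191),(283,239)):
    for i in range(1,n):
        if st[i,4]>150 and np.hypot(*(c[i]-[u,v]))<12:
            w,h=st[i,2:4]; print(u,v,c[i],w,h,st[i,4],ray(s,*c[i],0.016),"diam",2*np.sqrt(st[i,4]/np.pi)/K(s)*1.292)
print("pot",ray(s,545/1.5,322/1.5,.09))
E
```

```text
pot [ 0.55176805 -0.3380502   0.09      ]
```

View pics/crop.png

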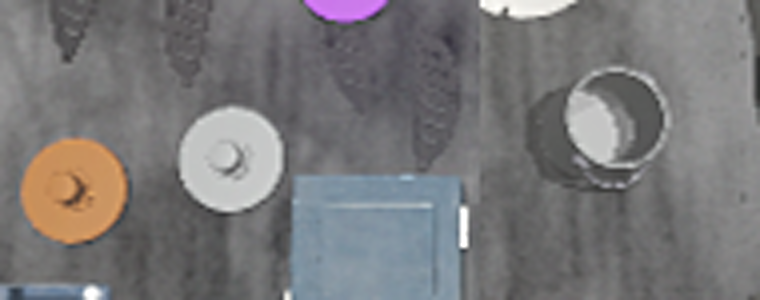

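The crop shows the grey cover with its flange centred at crop (231.5,159), which is 92 mm across. The pot rim is centred at crop (617,116.5), about 84 mm across, so the choice is confirmed. Now I'll work out positions and obstacle heights.

```bash
python3 - <<'E'
from h import *
import pickle
S=pickle.load(open("s.pkl","rb")); s=S["top"];q=S["scene"]
print("cover",ray(s,177.5,224.4,.016),"pot",ray(s,363.9,213.75,.09))
print("c114",ray(s,279,191,.016),"c70",ray(s,283,239,.016))
def tri(a,b):
    A=[];B=[]
    for S_,p in((s,a),(q,b)):
        c=-np.array(S_["R"]).T@S_["t"]; d=ray(S_,p[0]/1.5,p[1]/1.5,0)-c; d/=np.linalg.norm(d)
        P=np.eye(3)-np.outer(d,d);A.append(P);B.append(P@c)
    return np.linalg.lstsq(np.vstack(A),np.hstack(B),rcond=None)[0]
print("bottle",tri((252,410),(450,372)),"reg",tri((508,431),(572,224)),"box corner",tri((289,345),(397,340)),"vise",tri((165,403),(375,450)))
C=ray(s,177.5,224.4,.016);P=ray(s,363.9,213.75,.09)
print("pot check in scene*1.5",np.array(proj(q,P))*1.5, "knob",np.array(proj(q,[C[0],C[1],.05]))*1.5)
E
```

```text
cover [0.52189327 0.29172112 0.016     ] pot [ 0.55483484 -0.34005693  0.09      ]
c114 [ 0.64364775 -0.06575249  0.016     ] c70 [ 0.47375506 -0.0784745   0.016     ]
bottle [0.35745527 0.29366864 0.12694883] reg [ 0.32494826 -0.2167935   0.22848044] box corner [0.49358578 0.22189548 0.11163593] vise [0.36934975 0.48387628 0.11096415]
pot check in scene*1.5 [486.75670581 252.35112918] knob [360.86429679 385.07918471]
```

Request:
{"method": "apply_moves", "body": {
  "moves": [
    [[0.5, -0.1, 0, -0.5, 0], [1.4, -0.3, 0, -1.4, 0], [2.4, -0.5, 0, -2.3, 0], [3.4, -0.8, 0, -3.3, 0], [4.4, -1.0, 0, -4.3, 0], [5.4, -1.2, 0, -5.3, 0], [6.3, -1.4, 0, -6.2, 0], [6.9, -1.6, 0, -6.73, 0], [6.9, -1.6, 0, -6.73, 0]]
  ]
}}

```text
time: 1.23
tool_pos: [0.5008, -0.2991, 0.4037]
ee_rot: [-3.14, -0.001, 1.574]
wrist_force: [-0.6, -0.2, 0.4]
width: 0.0942
finger_force: 0.0
```

```bash
python3 - <<'E'
from h import *
s=snapshot("wrist"); o=telemetry.get_obs(); print(o["time"],o["tool_pos"],o["ee_rot"],o["wrist_force"])
save(s,"w1.png",None,1.5); print(K(s),-np.array(s["R"]).T@s["t"],np.array(proj(s,[.5548,-.3401,.09]))*1.5)
E
```

```text
1.275 [ 0.49993504 -0.30011309  0.40389351] [-3.14000362e+00 -3.16709558e-04  1.57123581e+00] [ 0.06740815  0.46781931 -0.27780578]
297.97253862130003 [ 0.50101064 -0.22287259  0.38360271] [453.44795419 340.12600125]
```

View pics/w1.png

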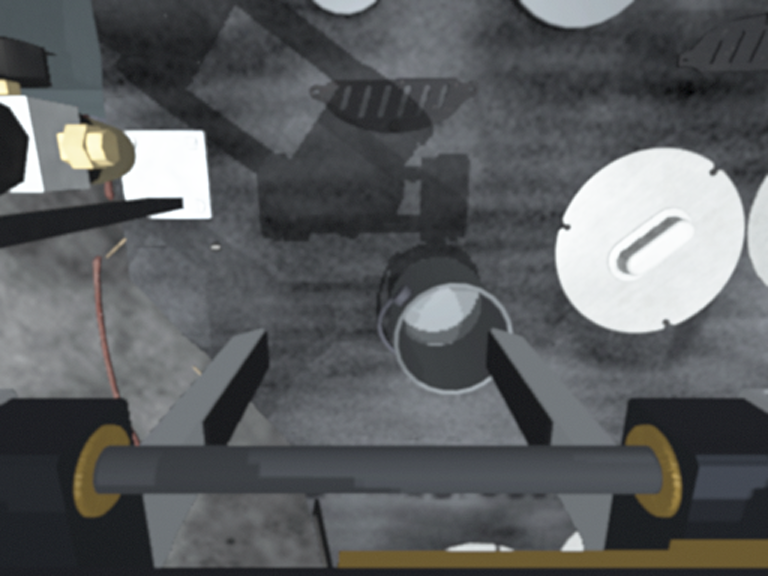

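The wrist picture shows the pot rim centred at (454,338.5), against a predicted (453.4,340.1). That agrees to 1 mm, giving a pot at about (0.555,-0.3395). Next I'll move towards the cover.

Request:
{"method": "apply_moves", "body": {
  "moves": [
    [[0.5, 0, 0, 0, 0], [1.6, 0.1, 0, 0, 0], [2.8, 0.1, 0, 0, 0], [4.0, 0.2, 0, 0, 0], [5.2, 0.2, 0, 0, 0], [6.4, 0.3, 0, 0, 0], [7.6, 0.3, 0, 0, 0], [8.8, 0.4, 0, 0, 0], [9.8, 0.44, 0, 0, 0], [10.2, 0.44, 0, 0, 0]]
  ]
}}

```text
time: 2.52
tool_pos: [0.5205, 0.2114, 0.4047]
ee_rot: [-3.141, -0.0, 1.572]
wrist_force: [0.2, -0.2, -0.5]
width: 0.0941
finger_force: 0.0
```

Request:
{"method": "apply_moves", "body": {
  "moves": [
    [[0, 0, 0, 0, 0], [0, 0, 0, 0, 0]]
  ]
}}

```text
time: 2.78
tool_pos: [0.5216, 0.2079, 0.4048]
ee_rot: [3.142, 0.001, 1.568]
wrist_force: [0.3, -1.0, 0.2]
width: 0.0943
finger_force: 0.0
```

```bash
python3 - <<'E'
from h import *
s=snapshot("wrist"); o=telemetry.get_obs(); print(o["time"],o["tool_pos"],o["ee_rot"],o["wrist_force"])
import pickle; pickle.dump(s,open("w2.pkl","wb"))
save(s,"w2.png",None,1.5); print(np.array(proj(s,[.522,.2917,.016]))*1.5,np.array(proj(s,[.522,.2917,.05]))*1.5)
E
```

```text
2.825 [0.52177463 0.20775074 0.40483283] [3.14140985e+00 7.13544425e-04 1.56797012e+00] [ 0.55732781 -0.37822645 -0.17928719]
[376.27157219 156.32510194] [376.2357517  155.31563741]
```

View pics/w2.png

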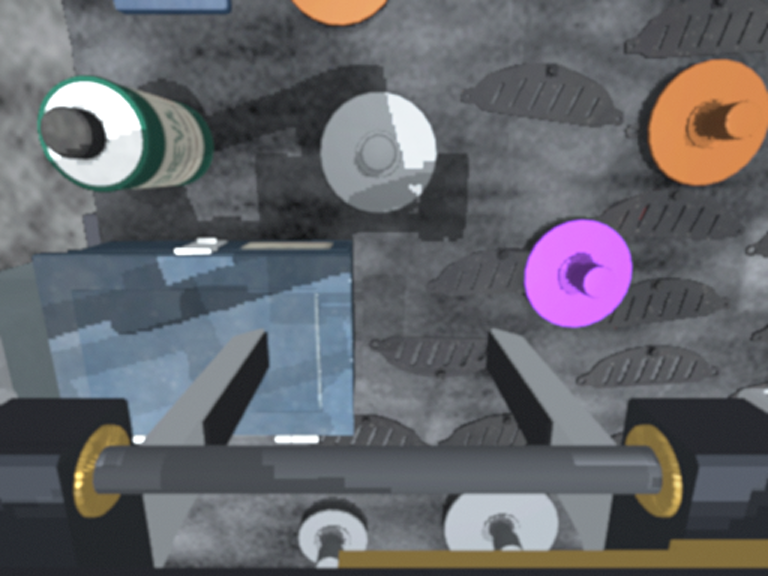

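The wrist picture shows the cover's knob at (379,154) and its flange centred at (378.5,152.5). That is 2 mm from the prediction, so the cover is at about (0.524,0.293). The box and bottle are clear of the gripper at this yaw.

Request:
{"method": "apply_moves", "body": {
  "moves": [
    [[0.5, 0, 0, 0, 0], [1.3, 0.04, 0, 0, 0], [1.7, 0.04, 0.4, 0, 0], [1.7, 0.04, 1.2, 0, 0], [1.7, 0.04, 2.0, 0, 0], [1.7, 0.04, 2.6, 0, 0], [1.7, 0.04, 2.6, 0, 0], [1.7, 0.04, 2.6, 0, 0], [1.7, 0.04, 2.6, 0, 0]]
  ]
}}

```text
time: 3.95
tool_pos: [0.5244, 0.2943, 0.2767]
ee_rot: [3.138, -0.001, 1.57]
wrist_force: [0.3, 0.1, -1.0]
width: 0.0941
finger_force: 0.0
```

Request:
{"method": "apply_moves", "body": {
  "moves": [
    [[-0.02, 0, 0.4, 0, 0], [-0.02, 0, 0.8, 0, 0], [-0.02, 0, 1.0, 0, 0], [-0.02, 0, 1.08, 0, 0], [-0.02, 0, 1.08, 0, 0], [-0.02, 0, 1.08, 0, 0.5], [-0.02, 0, 1.08, 0, 0.7], [-0.02, 0, 1.08, 0, 1], [-0.02, 0, 1.08, 0, 1], [-0.02, 0, 1.08, 0, 1]]
  ]
}}

```text
time: 5.2
tool_pos: [0.5238, 0.2933, 0.2206]
ee_rot: [3.142, 0.0, 1.57]
wrist_force: [0.8, 0.3, -0.1]
width: 0.0475
finger_force: 0.0
```

Request:
{"method": "apply_moves", "body": {
  "moves": [
    [[0, 0, 0, 0, 1], [0, 0, 0, 0, 1], [0, 0, 0, 0, 1], [0, 0, 0, 0, 1]]
  ]
}}

```text
time: 5.7
tool_pos: [0.5236, 0.2933, 0.2206]
ee_rot: [-3.141, 0.0, 1.57]
wrist_force: [0.1, -0.1, -0.3]
width: 0.0254
finger_force: 30.0
```

Request:
{"method": "apply_moves", "body": {
  "moves": [
    [[0, 0, -0.2, 0, 1], [0, 0, -0.6, 0, 1], [0, 0, -1.2, 0, 1], [0, 0, -2.0, 0, 1], [0, 0, -2.8, 0, 1], [0, 0, -3.4, 0, 1], [0, 0, -3.6, 0, 1], [0, 0, -3.6, 0, 1], [0, 0, -3.6, 0, 1]]
  ]
}}

```text
time: 6.82
tool_pos: [0.5236, 0.2932, 0.3984]
ee_rot: [-3.138, 0.002, 1.57]
wrist_force: [-0.5, -0.1, -2.0]
width: 0.0252
finger_force: 30.0
```

Request:
{"method": "apply_moves", "body": {
  "moves": [
    [[-0.3, 0, 0, 0, 1], [-0.8, 0, 0, 0, 1], [-1.5, 0.1, 0, 0, 1], [-2.3, 0.1, 0, 0, 1], [-3.1, 0.2, 0, 0, 1], [-3.9, 0.2, 0, 0, 1], [-4.7, 0.3, 0, 0, 1], [-5.5, 0.3, 0, 0, 1], [-6.1, 0.3, 0, 0, 1], [-6.4, 0.3, 0, 0, 1]]
  ]
}}

```text
time: 8.07
tool_pos: [0.5381, -0.0287, 0.3998]
ee_rot: [-3.14, 0.0, 1.568]
wrist_force: [0.9, 0.2, -1.8]
width: 0.0252
finger_force: 30.0
```

Request:
{"method": "apply_moves", "body": {
  "moves": [
    [[-0.3, 0, 0, 0, 1], [-0.8, 0, 0, 0, 1], [-1.5, 0.1, 0, 0, 1], [-2.3, 0.1, 0, 0, 1], [-3.0, 0.2, 0, 0, 1], [-3.7, 0.3, 0, 0, 1], [-4.2, 0.3, 0, 0, 1], [-4.5, 0.3, 0, 0, 1], [-4.5, 0.3, 0, 0, 1], [-4.5, 0.3, 0, 0, 1]]
  ]
}}

```text
time: 9.32
tool_pos: [0.5536, -0.2508, 0.4008]
ee_rot: [3.141, -0.001, 1.571]
wrist_force: [1.1, -0.2, -1.9]
width: 0.0255
finger_force: 30.0
```

```bash
python3 - <<'E'
from h import *
s=snapshot("wrist"); o=telemetry.get_obs(); print(o["time"],o["tool_pos"],o["ee_rot"],o["wrist_force"],o["width"],o["finger_force"])
save(s,"w3.png",None,1.5); t=o["tool_pos"]
print(np.array(proj(s,[.555,-.3395,.09]))*1.5,np.array(proj(s,[t[0],t[1],t[2]-.2046]))*1.5)
E
```

```text
9.375 [ 0.55363472 -0.2506483   0.40089974] [ 3.14131790e+00 -3.78094739e-04  1.57175270e+00] [-0.20078601  0.52774801 -2.2453062 ] 0.02523653062024118 29.999645054340363
[378.08962756 402.9347524 ] [375.88024955 345.05522511]
```

View pics/w3.png

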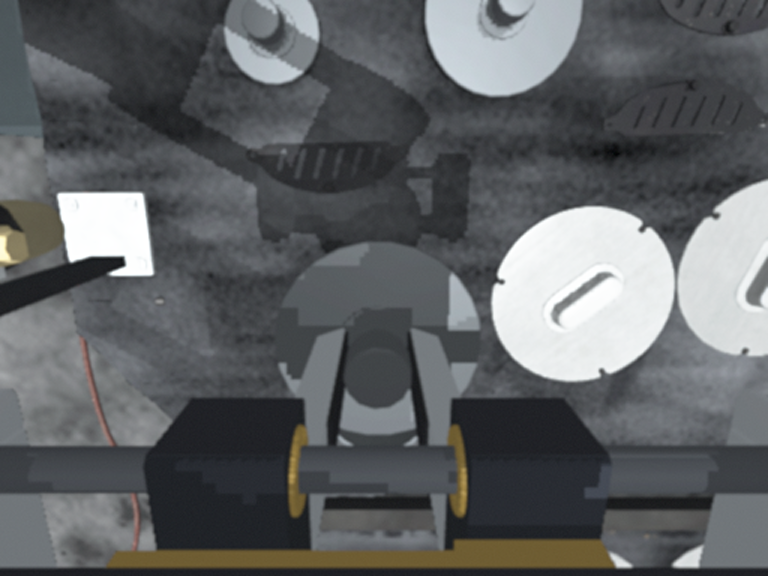

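The picture shows the held cover level, with its flange centred at (377.5,343.5) against a predicted (376,345), so it is centred in the tool to about 1 mm. Now I'll move it over the pot.

Request:
{"method": "apply_moves", "body": {
  "moves": [
    [[-0.4, 0, 0, 0, 1], [-1.0, 0, 0, 0, 1], [-1.5, 0.02, 0, 0, 1], [-1.78, 0.02, 0.4, 0, 1], [-1.78, 0.02, 1.0, 0, 1], [-1.78, 0.02, 1.4, 0, 1], [-1.78, 0.02, 1.6, 0, 1], [-1.78, 0.02, 1.6, 0, 1], [-1.78, 0.02, 1.6, 0, 1], [-1.78, 0.02, 1.6, 0, 1]]
  ]
}}

```text
time: 10.62
tool_pos: [0.5547, -0.3408, 0.3222]
ee_rot: [3.139, 0.002, 1.571]
wrist_force: [0.1, 1.0, -3.0]
width: 0.0254
finger_force: 30.0
```

```bash
python3 - <<'E'
from h import *
s=snapshot("scene"); t=snapshot("top"); o=telemetry.get_obs(); print(o["tool_pos"],o["wrist_force"])
a=s["image"][130:220,270:390]; b=t["image"][170:260,310:430]
cv2.imwrite("pics/pre.png",cv2.resize(np.hstack([a,b])[...,::-1],None,fx=3.3,fy=3.3,interpolation=cv2.INTER_CUBIC))
E
```

```text
[ 0.55463676 -0.34072014  0.32176886] [ 0.72869087 -0.22209772 -2.26401098]
```

View pics/pre.png

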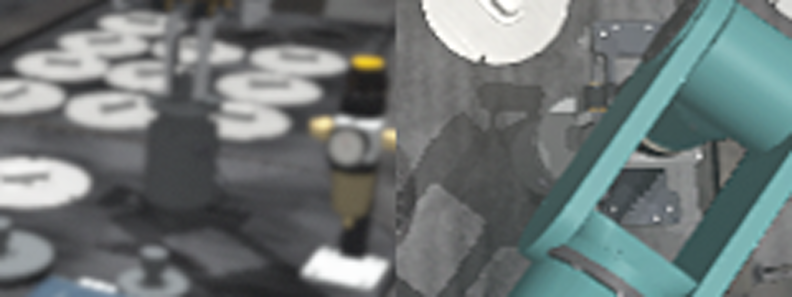

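The picture shows the cover at (183,105), centred just above the pot in the scene view. In the top view the arm hides the pot. Now I'll lower it gently.

Request:
{"method": "apply_moves", "body": {
  "moves": [
    [[0.02, 0, 0.06, 0, 1], [0.02, 0, 0.12, 0, 1], [0.02, 0, 0.18, 0, 1], [0.02, 0, 0.24, 0, 1], [0.02, 0, 0.3, 0, 1], [0.02, 0, 0.34, 0, 1], [0.02, 0, 0.38, 0, 1], [0.02, 0, 0.38, 0, 1]]
  ]
}}

```text
time: 11.72
tool_pos: [0.5545, -0.3397, 0.3015]
ee_rot: [-3.141, -0.0, 1.57]
wrist_force: [-1.2, 0.4, -1.6]
width: 0.0255
finger_force: 30.0
```

Request:
{"method": "apply_moves", "body": {
  "moves": [
    [[0, 0, 0.03, 0, 1], [0, 0, 0.05, 0, 1], [0, 0, 0.07, 0, 1], [0, 0, 0.07, 0, 1]]
  ]
}}

```text
time: 12.22
tool_pos: [0.5545, -0.3397, 0.2986]
ee_rot: [3.141, 0.0, 1.57]
wrist_force: [0.9, 0.8, 0.4]
width: 0.0254
finger_force: 30.0
```

The cover reached the seated height and the wrist took back its weight. Now I'll release it and back off.

Request:
{"method": "apply_moves", "body": {
  "moves": [
    [[0, 0, 0, 0, 0.65], [0, 0, 0, 0, 0.6], [0, 0, 0, 0, 0.5], [0, 0, 0, 0, 0.4], [0, 0, 0, 0, 0.3], [0, 0, 0, 0, 0.3], [0, 0, 0, 0, 0.3]]
  ]
}}

```text
time: 13.1
tool_pos: [0.5545, -0.3397, 0.2982]
ee_rot: [3.142, 0.0, 1.57]
wrist_force: [0.2, -0.8, 0.7]
width: 0.0658
finger_force: 0.0
```

Request:
{"method": "apply_moves", "body": {
  "moves": [
    [[0, 0, -0.2, 0, 0.3], [0, 0, -0.6, 0, 0.3], [0, 0, -1.2, 0, 0.3], [0, 0, -2.0, 0, 0.3], [0.8, 0, -2.2, 0, 0.3], [1.8, 0, -2.2, 0, 0.3], [2.8, 0, -2.2, 0, 0.3], [3.6, 0, -2.2, 0, 0.3], [3.8, 0, -2.2, 0, 0.3], [3.8, 0, -2.2, 0, 0.3]]
  ]
}}

```text
time: 14.35
tool_pos: [0.5546, -0.1495, 0.4096]
ee_rot: [3.14, 0.002, 1.571]
wrist_force: [-0.7, 0.4, 0.0]
width: 0.066
finger_force: 0.0
```

```bash
python3 - <<'E'
from h import *
s=snapshot("scene"); t=snapshot("top"); o=telemetry.get_obs(); print(o["time"],o["tool_pos"],o["wrist_force"])
a=s["image"][130:220,270:390]; b=t["image"][170:260,310:430]
cv2.imwrite("pics/post.png",cv2.resize(np.hstack([a,b])[...,::-1],None,fx=3.3,fy=3.3,interpolation=cv2.INTER_CUBIC))
print(proj(t,[.555,-.3395,.09]), proj(t,[.555,-.3395,.128]))
E
```

```text
14.45 [ 0.55460846 -0.1507202   0.40871402] [0.06161566 0.26033499 0.19877635]
(np.float64(363.72861070422005), np.float64(213.699247028885)) (np.float64(367.32151500778826), np.float64(212.22985804173172))
```

View pics/post.png

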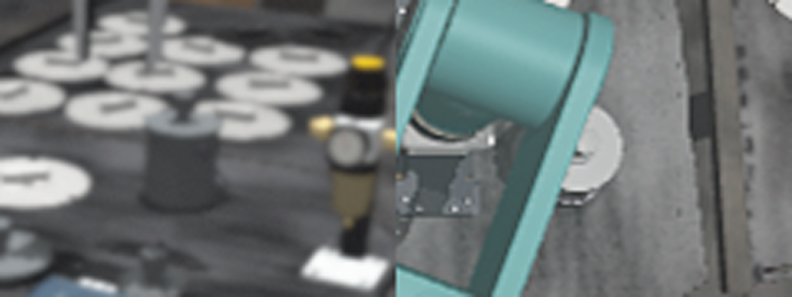

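The picture shows the cover lying flat and centred on the pot, at (183,122) in the scene view and about (578,150) in the top view. The knob is upright, the pot has not moved and the gripper is clear, so I'm handing in.

```bash
python3 -c "
from bench import ticket
print(ticket.close_job())"
```

```text
the job is handed in; nothing more can be done
None
```

The 92 mm grey cover is seated on the paint pot, lying flat and centred in the last picture; I did not touch the other two covers, and the job was handed in at about 14.5 s.

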